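Put the washed pans' lids back on

ROBOT

A 7-joint arm with a two-finger parallel gripper is mounted at the origin on a cart in front of the work surface, level with it; the furniture and walls round the work are solid. World frame = base frame: x ahead of the robot, y to its left, z up, the work surface at z = 0. Lengths are in m, angles in rad, forces in N, time in s.
With the tool pointing down it reaches from about 0.425 to 0.875 m from the base axis. Payload 4.7 kg.
Tool frame: the origin (TCP) lies midway between the tips of the shut fingers; the grasp point (between the pads) lies 19 mm behind it; z points along the fingers, y is the line along which they close (so a half turn about z gives the same grasp; the last joint's range is limited). The gripper opens to 87 mm and grips with 3 to 60 N. Pads are 19 mm wide; open, the fingers measure 117 mm over their backs; the gripper's body (75 mm by 190 mm) begins 51 mm behind the grasp point.
Start: joints at [-1.15, 0.321, -0.07, 1.45, 0.023, 1.371, -0.057], TCP at [0.257, 0.597, 0.223] pointing down, gripper open.
Joint ranges: [-2.86, 2.86], [-0.3, 2.09], [-1.38, 1.24], [0.06, 2.45], [-1.56, 4.7], [0.09, 2.05], [-2.69, 2.69]. Speed limits (rad/s): [2.57, 2.57, 3.14, 3.14, 3.14, 3.14, 3.14].

INTERFACE

Orientations are given as a rotation vector (axis times angle).
In Python, from bench import ctrl gives the robot as it stands. The module is installed in compiled form; this text tells all that it offers.
- The arm moves only by the shell command python3 -m handwheel 'ROWS' [FORCE]. ROWS is JSON, a list of rows, each a list of 7 numbers: the finger opening in m, from 0 to 0.087, then the shift along the tool's x, y, z in m, then the turn, a rotation vector about the tool's x, y, z in degrees. A call has 1 to 12 rows; each row shifts and turns the commanded pose from where the row before left it, along the tool's axes as they then stand; what a row does not reach is not made up. A row lasts 1/8 s, in which the tool goes at most 62.5 mm and 10.7 degrees, less where a joint would pass 70% of its speed; a pose out of reach is approached as far as the arm can. A call is refused whole if a number of a shift passes 0.0625 or a number of a turn 10.7, either way. A call with a gripper value outside its range is refused whole. The fingers move at their own pace and stop on an object; FORCE is the grip in N (left out, the last holds). Time passes only in rows, so rows that do not move let the fingers close. It gives the time, the measured TCP pose, the force, the opening and the grip force at its end, in the units of the state.
- ctrl.get_state(): the state, without advancing time (a new reading comes with each control period).
- ctrl.get_image(name): name is "scene" or "side" or "wrist"; returns (picture, depth): 384x512x3 uint8, blue, green, red; 384x512 float32, m along the optical axis (not along the pixel's ray), 0 where there is no reading.
- ctrl.camera_info(name): a dict with "intrinsics" (3x3 intrinsics, pixels), "D" ([k1, k2, p1, p2, k3] as OpenCV has them; the pictures are not rectified), "R" (3x3) and "t" (3): a world point X has camera coordinates R X + t. Camera axes: x right, y down, z forward; pixel columns grow to the right and rows downward; lengths in m; the calibration is good to about 2 mm. A picture is of the moment at which its call begins: read the wrist's pose just before it. camera_info takes no time and is no camera call; for the wrist camera it gives the pose at the moment of the call.
- ctrl.close_job(): hands the job in; it is judged then, once.
The state is a dict: "time": time; "joint_positions": joint angles; "qd": joint speeds; "joint_torque": joint torques, N m; "position": TCP position; "tool_rot": TCP orientation; "ft_force": force on the tool from outside, world axes, zero at the start; "torque": the same for the moment, N m; "grip_width": opening from 0.0 (shut) to 1.0 (fully open); "grip_force": force on a finger pad.
Only numpy, scipy, OpenCV 4.12 (cv2) and the standard library are available. Lean on these libraries where they do the work, as an engineer would, in place of code of your own. Each camera call takes 0.05 s, during which the arm holds its last target. There are 200 camera calls.

TASK

Four washed food pans stand open on the worktop with their four lids lying among them. Put each lid, right side up, on the pan that it fits, so that its skirt has dropped into the opening and it lies flat on the rim all round, ready to go back on the shelf. Leave the pans standing where they are.

Things in the scene. Friction and masses are not known exactly. Their poses are not given: they have to be found in the camera images.
- pan_round_small: the smaller round stainless-steel pan, open and empty, standing on the worktop: round, 96 mm across over the rim, opening 76 mm across; 60 mm high with a flat rim 10 mm wide round the opening; about 350 g, loose. Origin: centre of its underside; z up.
- pan_round_large: the larger round stainless-steel pan, open and empty, standing on the worktop: round, 124 mm across over the rim, opening 104 mm across; 60 mm high with a flat rim 10 mm wide round the opening; about 500 g, loose. Origin: centre of its underside; z up.
- pan_square: the square stainless-steel pan, open and empty, standing on the worktop: square with rounded corners, 104 x 104 mm over the rim, opening 84 x 84 mm; 60 mm high with a flat rim 10 mm wide round the opening; about 450 g, loose. Origin: centre of its underside; z up, x and y along its sides.
- pan_oblong: the oblong stainless-steel pan, open and empty, standing on the worktop: oblong with rounded corners, 90 mm along its own x by 136 mm along its own y over the rim, opening 70 x 116 mm; 60 mm high with a flat rim 10 mm wide round the opening; about 500 g, loose. Origin: centre of its underside; z up, x and y along its sides.
- lid_round_small: the smaller round steel lid, right side up: round, 94 mm across, skirt 64 mm across, reaching 10 mm below the flange, 6 mm play each side in its pan; lid top 16 mm up; black knob 32 mm across in the middle, widest 27 to 42 and top 45 mm above the origin; 90 g +-30%. Origin: centre of the skirt's underside, z up; seated it is 50 mm above the pan's.
- lid_round_large: the larger round steel lid, right side up: round, 122 mm across, skirt 92 mm across, reaching 10 mm below the flange, 6 mm play each side in its pan; lid top 16 mm up; black knob 32 mm across in the middle, widest 27 to 42 and top 45 mm above the origin; 140 g +-30%. Origin: centre of the skirt's underside, z up; seated it is 50 mm above the pan's.
- lid_square: the square steel lid, right side up: square 102 x 102 mm, skirt 72 x 72 mm, reaching 10 mm below the flange, 6 mm play each side in its pan; lid top 16 mm up; black bar handle across the middle, 60 mm along y, 14 mm thick along x, 27 to 45 mm above the origin; 130 g +-30%. Origin: centre of the skirt's underside, z up; seated it is 50 mm above the pan's.
- lid_oblong: the oblong steel lid, right side up: oblong 88 mm (x) by 134 mm (y), skirt 58 x 104 mm, reaching 10 mm below the flange, 6 mm play each side in its pan; lid top 16 mm up; black bar handle across the middle, 60 mm along y, 14 mm thick along x, 27 to 45 mm above the origin; 150 g +-30%. Origin: centre of the skirt's underside, z up; seated it is 50 mm above the pan's.

How it is judged:
By the outcome, as a careful person would: the job done as asked, in the order asked, and still so for the second after the job is handed in, with the robot touching nothing.
It also fails if it takes over 109 s, if anything falls off the work surface, if the arm or the gripper's body presses on something with over 40 N, if the wrist force passes 120 N, or if a joint passes its speed limit or range.

## Working session

There is one attempt and no reset: what is moved stays moved. The work goes in short steps, Python scripts to look and compute and a shell command to move; the robot and the scene stay as the last step left them, time stands still between calls to the robot, and variables do not carry over. Pictures are saved under pics/ and viewed, at most 14 in all, crops included, and the job is handed in when it is done.

```bash
mkdir -p pics
cat > h.py <<'E'
import numpy as np,cv2
from bench import ctrl
def snap(n,fn=None):
    ci=ctrl.camera_info(n); im,d=ctrl.get_image(n)
    if fn: cv2.imwrite('pics/'+fn,im)
    return im,d,ci
def ray(ci,uv):
    K=np.array(ci['intrinsics'],float);D=np.array(ci['D'],float);R=np.array(ci['R']);t=np.array(ci['t'])
    p=cv2.undistortPoints(np.array(uv,float).reshape(-1,1,2),K,D).reshape(-1,2)
    return -R.T@t,np.c_[p,np.ones(len(p))]@R
def plane(ci,uv,z):
    o,d=ray(ci,uv); return o+d*((z-o[2])/d[:,2])[:,None]
def cloud(ci,d):
    v,u=np.mgrid[0:384,0:512]; o,r=ray(ci,np.c_[u.ravel(),v.ravel()])
    P=o+r*d.ravel()[:,None]; P[d.ravel()<=0]=np.nan
    return P.reshape(384,512,3)
E
python3 - <<'E'
from h import *
a,d,c=snap('scene','s0.png'); b,e,f=snap('side','d0.png');w,_,g=snap('wrist')
for x in(c,f,g): print(-np.array(x['R']).T@x['t'],np.array(x['R'])[2])
print(ctrl.get_state())
E
```

```text
[-0.68643271  0.76984334  0.73603932] [ 0.73986989 -0.50676724 -0.44246978]
[0.4573831  1.16602381 1.0511983 ] [ 0.03683097 -0.76450055 -0.64357004]
[0.19658258 0.62451675 0.38354523] [ 0.22743104 -0.09944886 -0.96870277]
{'time': 0.15, 'joint_positions': array([-1.14986096,  0.32165296, -0.07009532,  1.45138111,  0.0226205 ,
        1.37077674, -0.05690448]), 'qd': array([ 0.00142935, -0.00222812, -0.00022109, -0.0042322 ,  0.00073224,
        0.00028093,  0.00068616]), 'joint_torque': array([-4.44330799e-04, -4.91798615e+01, -4.05051615e-01, -3.12875032e+01,
       -6.40643598e-02,  4.05004097e-02,  1.01916132e-04]), 'position': array([0.25709119, 0.59655615, 0.22171954]), 'tool_rot': array([-6.34567108e-01, -3.07664326e+00,  2.22873356e-03]), 'ft_force': array([-0.01198697, -0.62894712, -0.59214036]), 'torque': array([ 0.00300819, -0.016271  , -0.01526212]), 'grip_force': 0.0, 'grip_width': 1.0009617679500116}
```

View pics/s0.png

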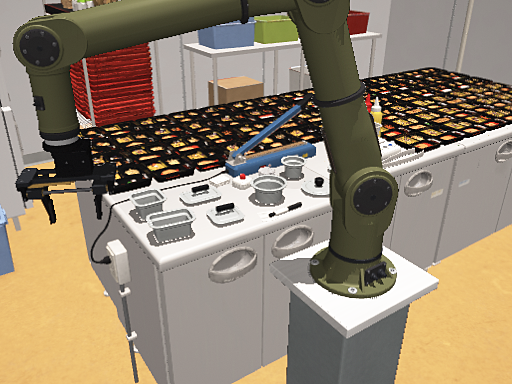

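View pics/d0.png

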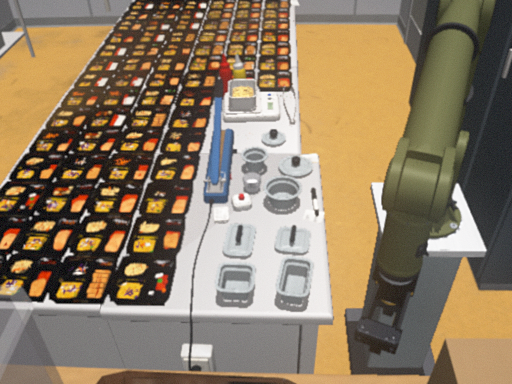

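The side view shows the square pan at (235,283), oblong pan (295,282), bar-handled lids (239,240) and (292,240), large pan (282,194), small pan (255,160), and knob lids (296,165) and (272,137). A sealer, a cup and small clutter stand nearby.

Run:
```python
from h import *
b,e,f=snap('side'); P=cloud(f,e)
np.save('P.npy',P)
for n,(u,v) in dict(sq=(235,283),ob=(295,282),l1=(239,240),l2=(292,240),pl=(282,194),ps=(255,160),ll=(296,165),ls=(272,137),sealer=(218,160),scale=(252,108)).items(): print(n,P[v,u].round(3), P[v-12:v+12,u-12:u+12,2].max().round(3))
# top-down depth-height map
x0,y0,s=0.3,-0.75,900
T=np.zeros((760,330,3),np.uint8)
zz=P[...,2];o=np.argsort(np.nan_to_num(zz).ravel());Q=P.reshape(-1,3)[o];C=b.reshape(-1,3)[o]
for p,c in zip(Q,C):
    if p[2]>-.02 and p[2]<.3:
        r=int((.42-p[1])*620);q=int((p[0]-.28)*620)
        if 0<=r<758 and 0<=q<328: T[r:r+2,q:q+2]=c
c=cv2.resize(b[110:320,190:340],(450,600),interpolation=cv2.INTER_CUBIC)
cv2.imwrite('pics/top.png',np.hstack([T[:600],c]))
```

```text
sq [0.578 0.296 0.003] nan
ob [0.414 0.288 0.002] nan
l1 [0.574 0.167 0.04 ] nan
l2 [0.421 0.162 0.038] nan
pl [ 0.451 -0.095 -0.004] 0.064
ps [ 0.548 -0.265  0.012] nan
ll [ 0.402 -0.225  0.021] nan
ls [ 0.49  -0.4    0.022] nan
sealer [ 0.66  -0.124  0.114] nan
scale [ 0.574 -0.58   0.043] nan
```

View pics/top.png

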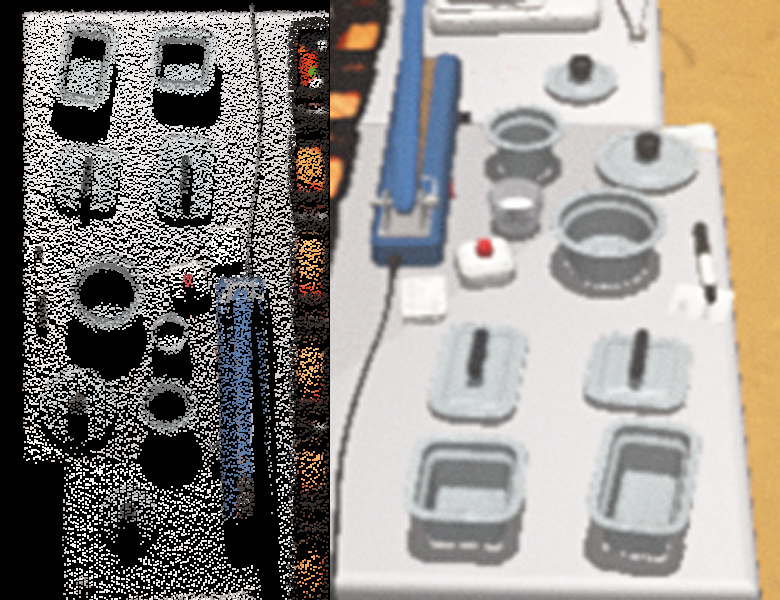

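The cleaned-up view shows that the lid at x≈0.57, y≈0.16 is the oblong one and the one at x≈0.42 is the square one, so they sit crossed with their pans. I'll move in for a wrist view.

```bash
python3 -m handwheel '[[0.087,-0.045,-0.035,-0.008,0,0,0],[0.087,-0.045,-0.035,-0.008,0,0,0],[0.087,-0.045,-0.035,-0.008,0,0,0],[0.087,-0.045,-0.035,-0.008,0,0,0],[0.087,-0.045,-0.035,-0.008,0,0,0],[0.087,-0.045,-0.035,-0.008,0,0,0],[0.087,-0.045,-0.035,-0.008,0,0,0],[0.087,-0.045,-0.035,-0.008,0,0,0]]' && python3 -m handwheel '[[0.087,0,0,0,0,0,9.5],[0.087,0,0,0,0,0,9.5],[0.087,0,0,0,0,0,9.5],[0.087,0,0,0,0,0,9.5],[0.087,0,0,0,0,0,9.5],[0.087,0,0,0,0,0,9.5],[0.087,0,0,0,0,0,9.6],[0.087,0,0,0,0,0,0],[0.087,0,0,0,0,0,0]]'
python3 - <<'E'
from h import *
w,d,g=snap('wrist','w1.png'); print(np.array(g['intrinsics']).round(1), -np.array(g['R']).T@g['t'])
P=cloud(g,d)
for uv in((0,0),(511,0),(0,383),(511,383)): print(uv,plane(g,uv,0).round(3))
np.savez('w1.npz',w=w,d=d,P=P)
E
```

```text
time: 1.2
position: [0.4776, 0.1956, 0.2869]
tool_rot: [0.634, 3.077, 0.001]
ft_force: [1.2, -0.3, 0.1]
grip_width: 1.001
grip_force: 0.0
time: 2.33
position: [0.477, 0.1973, 0.2865]
tool_rot: [-2.217, -2.226, 0.0]
ft_force: [-0.3, -0.1, 0.3]
grip_width: 1.0
grip_force: 0.0
[[281.6   0.  256.4]
 [  0.  281.6 192.5]
 [  0.    0.    1. ]] [0.47822137 0.26597098 0.44848794]
(0, 0) [[0.122 0.425 0.   ]]
(511, 0) [[0.83  0.428 0.   ]]
(0, 383) [[-0.023 -0.236  0.   ]]
(511, 383) [[ 0.979 -0.233  0.   ]]
```

View pics/w1.png

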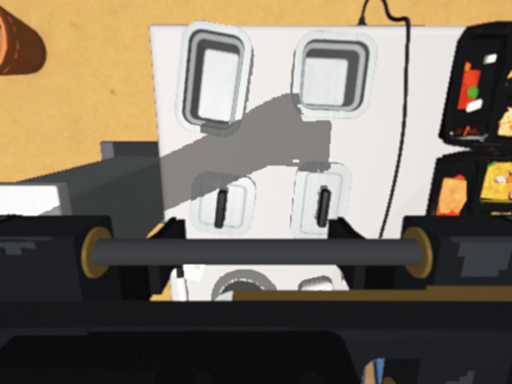

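The wrist view shows the oblong pan at about (215,75), square pan (335,75), square lid (222,205) with handle (220,208), and oblong lid (323,200) with handle (322,206). Next is a second wrist position for triangulation.

```bash
python3 -m handwheel '[[0.087,0.02,0.03,0,0,0,0],[0.087,0.02,0.03,0,0,0,0],[0.087,0,0,0,0,0,0],[0.087,0,0,0,0,0,0]]' | head -2
cat >> h.py <<'E'
def rims(w,d,ci,lo=.045,hi=.08,amin=300,z=.06):
    "outer contours of things standing lo..hi high, cast on plane z"
    P=cloud(ci,d); m=((P[...,2]>lo)&(P[...,2]<hi)).astype(np.uint8)
    m=cv2.morphologyEx(m,cv2.MORPH_CLOSE,np.ones((3,3)))
    out=[]
    for c in cv2.findContours(m,cv2.RETR_EXTERNAL,cv2.CHAIN_APPROX_NONE)[0]:
        if cv2.contourArea(c)<amin: continue
        X=plane(ci,c.reshape(-1,2),z)[:,:2]; r=cv2.minAreaRect((X*1000).astype(np.float32))
        out.append((np.round(c.reshape(-1,2).mean(0)),np.round(r[0],1),np.round(r[1],1),round(r[2],1)))
    return out
def dark(w,roi,th=60):
    u0,v0,u1,v1=roi; m=(w[v0:v1,u0:u1].max(2)<th).astype(np.uint8)
    c=max(cv2.findContours(m,cv2.RETR_EXTERNAL,cv2.CHAIN_APPROX_NONE)[0],key=cv2.contourArea)
    r=cv2.minAreaRect(c); return np.array(r[0])+(u0,v0),r[1],cv2.boxPoints(r)+(u0,v0)
def tri(c1,p1,c2,p2):
    o1,d1=ray(c1,p1);o2,d2=ray(c2,p2);d1=d1[0]/np.linalg.norm(d1);d2=d2[0]/np.linalg.norm(d2)
    s=np.linalg.lstsq(np.c_[d1,-d2],o2-o1,rcond=None)[0];a=o1+s[0]*d1;b=o2+s[1]*d2
    return ((a+b)/2*1000).round(1),round(np.linalg.norm(a-b)*1000,1)
E
python3 - <<'E'
from h import *
import pickle
w,d,g=snap('wrist','w2.png');pickle.dump((w,d,g),open('w2.p','wb'))
for r in rims(w,d,g): print(r)
P=cloud(g,d)
for z0 in range(-4,70,4): print(z0,int(((P[:280,...,2]*1000>=z0)&(P[:280,...,2]*1000<z0+4)).sum()),end='; ')
E
```

```text
time: 2.88
position: [0.5366, 0.237, 0.2863]
(array([286., 106.]), array([577.1, 321.7]), array([102.6, 102.8]), 87.4)
(array([168., 110.]), array([421.1, 315. ]), array([134.3,  88.8]), 80.5)
-4 20691; 0 16650; 4 940; 8 477; 12 4199; 16 4115; 20 4102; 24 3481; 28 4371; 32 2926; 36 448; 40 1096; 44 1325; 48 308; 52 245; 56 2561; 60 1718; 64 0; 68 0;
```

View pics/w2.png

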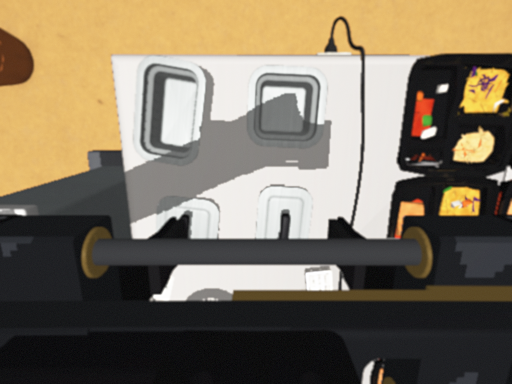

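The second view confirms both pans; rim sizes match the text. Next I compute the heights and the lid poses.

Run:
```python
from h import *
import pickle
w2,d2,g2=pickle.load(open('w2.p','rb')); f=np.load('w1.npz'); w1,d1=f['w'],f['d']
g1=dict(g2); g1['t']=-np.array(g2['R'])@np.array([0.47822137,0.26597098,0.44848794])
pickle.dump((w1,d1,g1),open('w1.p','wb'))
A=rims(w1,d1,g1);B=rims(w2,d2,g2)
for r in A: print(r)
def cen(ci,r):  # pixel centre of outer contour bounding, via moments
    return r
def mom(w,d,g):
    P=cloud(g,d);m=((P[...,2]>.045)&(P[...,2]<.08)).astype(np.uint8);m=cv2.morphologyEx(m,cv2.MORPH_CLOSE,np.ones((3,3)));o=[]
    for c in cv2.findContours(m,cv2.RETR_EXTERNAL,cv2.CHAIN_APPROX_NONE)[0]:
        if cv2.contourArea(c)>300: M=cv2.moments(c);o.append((M['m10']/M['m00'],M['m01']/M['m00']))
    return sorted(o)
for a,b in zip(mom(w1,d1,g1)[:2],mom(w2,d2,g2)[:2]): print('rim tri',tri(g1,a,g2,b))
P1=cloud(g1,d1)
for n,roi in dict(sq=(195,178,245,236),ob=(303,178,337,236)).items():
    c,s,box=dark(w1,roi); X=plane(g1,box,.045)*1000; r=cv2.minAreaRect(X[:,:2].astype(np.float32))
    print(n,c,s,'top z',np.nanmedian(P1[int(c[1]),int(c[0])-1:int(c[0])+2,2]),r)
# lid flange masks via depth 4..30mm
m=((P1[...,2]>.006)&(P1[...,2]<.05)).astype(np.uint8); m[215:]*=1; m[:165]=0
m=cv2.morphologyEx(m,cv2.MORPH_OPEN,np.ones((3,3)))
for c in cv2.findContours(m,cv2.RETR_EXTERNAL,cv2.CHAIN_APPROX_NONE)[0]:
    if cv2.contourArea(c)>300: print('lid',cv2.boundingRect(c),cv2.minAreaRect((plane(g1,c.reshape(-1,2),.012)[:,:2]*1000).astype(np.float32)))
c2,s2,b2=dark(w2,(270,205,300,236)); c1,s1,b1=dark(w1,(303,178,337,236))
for b in(b1,b2): print(b.round(1).tolist())
top=lambda b:b[np.argsort(b[:,1])[:2]].mean(0)
print('handle end tri',tri(g1,top(b1),g2,top(b2)))
```

```text
(array([334.,  74.]), array([576.6, 321.3]), array([103.6, 102.5]), 87.2)
(array([212.,  78.]), array([420.7, 315.1]), array([135.3,  88.8]), 80.4)
rim tri (array([421. , 318.9,  59.3]), np.float64(0.4))
rim tri (array([577.4, 324. ,  57.1]), np.float64(0.1))
sq [220.47445297 208.05474472] (7.450567245483398, 36.67971420288086) top z 0.04448141629670932 ((423.8668212890625, 137.78253173828125), (58.03700637817383, 11.331127166748047), 82.16947174072266)
ob [322.98999977 207.06999969] (8.7681245803833, 36.62813186645508) top z 0.04398837011883583 ((577.7640380859375, 139.47596740722656), (57.88825225830078, 13.439940452575684), 85.37860107421875)
lid (298, 278, 36, 12) ((581.443603515625, -9.685463905334473), (61.36708068847656, 21.532062530517578), 0.17818033695220947)
lid (190, 172, 66, 64) ((422.23828125, 134.08734130859375), (102.39431762695312, 101.9166030883789), 82.53582763671875)
lid (426, 165, 86, 50) ((821.2186889648438, 158.41818237304688), (136.77064514160156, 80.22657012939453), 0.12218355387449265)
lid (291, 165, 61, 73) ((580.7334594726562, 137.65521240234375), (125.81121826171875, 88.0874252319336), 85.783203125)
[[316.1, 224.6], [321.2, 188.3], [329.9, 189.6], [324.7, 225.8]]
[[279.8, 235.0], [281.8, 213.5], [289.1, 214.2], [287.1, 235.6]]
handle end tri (array([582.9, 165. ,  33.1]), np.float64(0.1))
```

```bash
S='import pickle,sys;from h import *;w,d,g=snap("wrist",sys.argv[1]+".png");pickle.dump((w,d,g),open(sys.argv[1]+".p","wb"))'
python3 -m handwheel '[[0.087,-0.04,-0.01,0,0,0,0],[0.087,-0.04,-0.01,0,0,0,0],[0.087,-0.04,-0.01,0,0,0,0],[0.087,-0.04,0,0,0,0,0],[0.087,0,0,0,0,0,0],[0.087,0,0,0,0,0,0]]' | sed -n 2p; python3 -c "$S" w3
python3 -m handwheel '[[0.087,-0.04,0,0,0,0,0],[0.087,-0.04,0,0,0,0,0],[0.087,-0.04,0,0,0,0,0],[0.087,-0.04,0,0,0,0,0],[0.087,0,0,0,0,0,0],[0.087,0,0,0,0,0,0]]' | sed -n 2p; python3 -c "$S" w4
python3 -m handwheel '[[0.087,-0.05,0,0,0,0,0],[0.087,-0.05,0,0,0,0,0],[0.087,-0.05,0,0,0,0,0],[0.087,0,0,0,0,0,0],[0.087,0,0,0,0,0,0]]' | sed -n 2p; python3 -c "$S" w5
python3 -c "
import cv2,numpy as np
cv2.imwrite('pics/m.png',np.hstack([cv2.imread(f'pics/w{i}.png')[:300,110:370] for i in(3,4,5)]))"
```

```text
position: [0.5068, 0.0779, 0.287]
position: [0.5077, -0.0807, 0.2864]
position: [0.5085, -0.2304, 0.2862]
```

View pics/m.png

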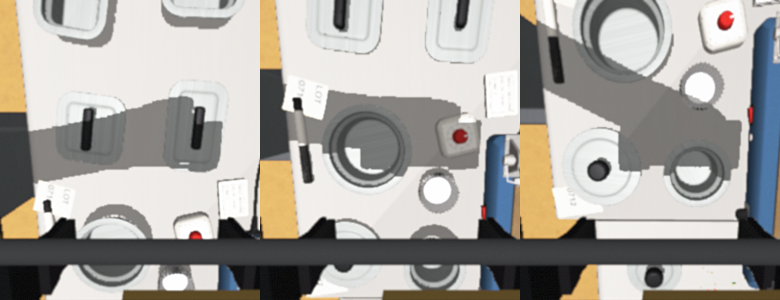

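In w3 the square lid is at (200,128) and the oblong lid at (305,125). In w4 the large pan is at (217,148). In w5 the large lid is at (190,167), the small pan at (288,172) and the small lid at (245,275).

Run:
```python
from h import *
import pickle
L={i:pickle.load(open(f'w{i}.p','rb')) for i in(1,2,3,4,5)}
def mask(i,lo,hi,roi):
    w,d,g=L[i];P=cloud(g,d);m=((P[...,2]>lo)&(P[...,2]<hi)).astype(np.uint8);k=np.zeros_like(m);u0,v0,u1,v1=roi;k[v0:v1,u0:u1]=1
    m=cv2.morphologyEx(m*k,cv2.MORPH_CLOSE,np.ones((3,3)))
    return max(cv2.findContours(m,cv2.RETR_EXTERNAL,cv2.CHAIN_APPROX_NONE)[0],key=cv2.contourArea).reshape(-1,2)
def rect(i,lo,hi,roi,z,circ=False):
    c=mask(i,lo,hi,roi);X=(plane(L[i][2],c,z)[:,:2]*1000).astype(np.float32)
    return (cv2.fitEllipse(X) if circ else cv2.minAreaRect(X)),cv2.boundingRect(c)
print('sql',rect(3,.006,.05,(155,80,247,185),.012))
print('obl',rect(3,.006,.05,(265,70,345,185),.012))
print('pl',rect(4,.045,.08,(170,90,280,220),.06,True)); print('pl5',rect(5,.045,.08,(170,0,290,110),.06,True))
print('ll',rect(5,.006,.05,(150,115,250,225),.012,True))
print('ps',rect(5,.045,.08,(250,120,345,222),.06,True))
print('ls',rect(5,.004,.05,(205,262,290,300),.012))
def knob(i,roi):
    c,s,b=dark(L[i][0],roi);P=cloud(L[i][2],L[i][1]);return c,s,np.nanmedian(P[int(c[1])-2:int(c[1])+3,int(c[0])-2:int(c[0])+3].reshape(-1,3),0).round(4),plane(L[i][2],c,.042).round(4)
for n,i,r in(('sq',3,(185,100,215,155)),('ob',3,(290,100,325,155)),('ll',5,(170,150,205,185)),('ls',5,(225,264,270,300)),('sq4',4,(185,0,215,40)),('ob4',4,(295,0,330,40))): print(n,knob(i,r))
for n,r1,r3 in(('sq',(195,178,245,236),(185,100,215,155)),('ob',(303,178,337,236),(290,100,325,155))):
    print('tri',n,tri(L[1][2],dark(L[1][0],r1)[0],L[3][2],dark(L[3][0],r3)[0]))
e=lambda i,r:cv2.fitEllipse(mask(i,.045,.08,r))[0]
print('tri pl',tri(L[4][2],e(4,(170,90,280,220)),L[5][2],e(5,(170,0,290,110))))
```

```text
sql (((423.0719299316406, 134.30572509765625), (101.83180236816406, 101.92738342285156), 82.7603530883789), (166, 92, 70, 73))
obl (((581.3479614257812, 136.20266723632812), (133.76426696777344, 88.01685333251953), 85.79839324951172), (274, 80, 64, 93))
pl (((454.1098327636719, -52.19081115722656), (121.30332946777344, 121.52626037597656), 102.21878051757812), (172, 104, 90, 91))
pl5 (((456.8233947753906, -57.278709411621094), (105.6218490600586, 110.0788345336914), 116.70236206054688), (170, 0, 92, 83))
ll (((408.3360900878906, -233.61590576171875), (120.50997161865234, 120.83137512207031), 145.88186645507812), (153, 128, 78, 78))
ps (((552.4485473632812, -233.9594268798828), (93.40155029296875, 93.70527648925781), 175.78111267089844), (253, 140, 68, 67))
ls (((489.0506591796875, -426.1564636230469), (92.98181915283203, 50.260372161865234), 0.1780223399400711), (217, 265, 55, 27))
sq (array([196.73235226, 129.47941208]), (9.970544815063477, 41.4928092956543), array([0.4238, 0.1352, 0.0453]), array([[0.4241, 0.1344, 0.042 ]]))
ob (array([307.44512177, 127.99390793]), (9.497112274169922, 40.74924087524414), array([0.579 , 0.138 , 0.0447]), array([[0.5802, 0.1366, 0.042 ]]))
ll (array([188.00000191, 170.        ]), (18.384775161743164, 19.798988342285156), array([ 0.4107, -0.2315,  0.0445]), array([[ 0.41  , -0.2319,  0.042 ]]))
ls (array([243. , 276.5]), (19.0, 16.0), array([ 0.4889, -0.4026,  0.0446]), array([[ 0.4887, -0.405 ,  0.042 ]]))
sq4 (array([190. ,  14.5]), (29.0, 10.0), array([0.4242, 0.1182, 0.0446]), array([[0.4236, 0.1188, 0.042 ]]))
ob4 (array([311.62116051,  13.72013664]), (9.697823524475098, 28.74294662475586), array([0.5778, 0.1201, 0.0444]), array([[0.5791, 0.1201, 0.042 ]]))
tri sq (array([422.2, 134.2,  32.2]), np.float64(0.2))
tri ob (array([581.3, 136.3,  32.7]), np.float64(1.1))
tri pl (array([453.5, -51.2,  45.8]), np.float64(2.8))
```

Run:
```python
from h import *
P=np.load('P.npy').reshape(-1,3);P=P[(P[:,2]>.02)&(P[:,2]<.5)&(P[:,0]<.74)&(P[:,0]>.3)]
for y in np.arange(-.6,.05,.05):
    q=P[(P[:,1]>=y)&(P[:,1]<y+.05)]; r=q[q[:,0]>.6]; h=q[q[:,2]>.08]
    print(round(y,2),'x>.6: zmax',r[:,2].max().round(3) if len(r) else 0,' z>.08 xmin',h[:,0].min().round(3) if len(h) else 0)
print(ctrl.get_state()['joint_positions'].round(3))
```

```text
-0.6 x>.6: zmax 0.106  z>.08 xmin 0.556
-0.55 x>.6: zmax 0.044  z>.08 xmin 0
-0.5 x>.6: zmax 0  z>.08 xmin 0
-0.45 x>.6: zmax 0.26  z>.08 xmin 0.662
-0.4 x>.6: zmax 0.256  z>.08 xmin 0.661
-0.35 x>.6: zmax 0.229  z>.08 xmin 0.662
-0.3 x>.6: zmax 0.202  z>.08 xmin 0.662
-0.25 x>.6: zmax 0.181  z>.08 xmin 0.661
-0.2 x>.6: zmax 0.157  z>.08 xmin 0.658
-0.15 x>.6: zmax 0.136  z>.08 xmin 0.658
-0.1 x>.6: zmax 0.112  z>.08 xmin 0.633
-0.05 x>.6: zmax 0.094  z>.08 xmin 0.651
0.0 x>.6: zmax 0.022  z>.08 xmin 0
[-0.247  0.108  0.683  1.605 -0.069  1.454  0.447]
```

```bash
python3 -m handwheel '[[0.087,0,0,0,0,0,-10],[0.087,0,0,0,0,0,-10],[0.087,0,0,0,0,0,-10],[0.087,0,0,0,0,0,-10],[0.087,0,0,0,0,0,-10],[0.087,0,0,0,0,0,-10],[0.087,0,0,0,0,0,-10],[0.087,0,0,0,0,0,-10],[0.087,0,0,0,0,0,-10],[0.087,0,0,0,0,0,0]]' 20 | sed -n 2,3p; python3 -m handwheel '[[0.087,0.0065,-0.0435,0,0,0,0],[0.087,0.0065,-0.0435,0,0,0,0],[0.087,0.0065,-0.0435,0,0,0,0],[0.087,0,-0.0435,0.04,0,0,0],[0.087,0,0,0.05,0,0,0],[0.087,0,0,0.05,0,0,0],[0.087,0,0,0.04,0,0,0],[0.087,0,0,0,0,0,0],[0.087,0,0,0,0,0,0]]'
python3 - <<'E'
from h import *
w,d,g=snap('wrist','w6.png')
E
```

```text
position: [0.5084, -0.2304, 0.2865]
tool_rot: [-0.005, 3.141, 0.001]
time: 7.58
position: [0.4898, -0.4068, 0.1083]
tool_rot: [-0.002, 3.14, -0.002]
ft_force: [-0.1, -0.9, 0.8]
grip_width: 0.997
grip_force: 0.0
```

View pics/w6.png

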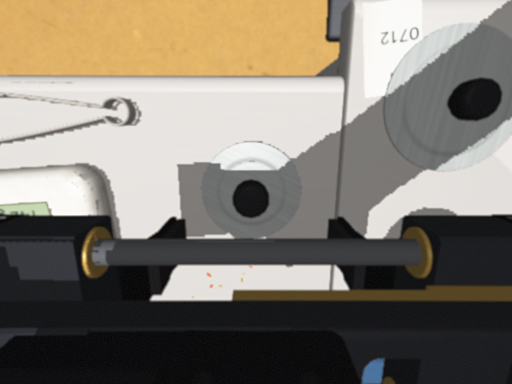

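The knob is at (251,198), between the fingers. I'll refine its position.

Run:
```python
from h import *
w,d,g=snap('wrist'); P=cloud(g,d)
c,s,b=dark(w,(225,170,280,222)); print(c,s,plane(g,c,.042))
m=((P[...,2]>.006)&(P[...,2]<.05)).astype(np.uint8);m[:,:190]=0;m[:,312:]=0;m[240:]=0
c=max(cv2.findContours(m,cv2.RETR_EXTERNAL,cv2.CHAIN_APPROX_NONE)[0],key=cv2.contourArea).reshape(-1,2)
c=c[c[:,1]<238];print(cv2.fitEllipse((plane(g,c,.012)[:,:2]*1000).astype(np.float32)))
print(ctrl.get_state()['position'])
```

```text
[251.  197.5] (34.0, 37.0) [[ 0.48726165 -0.41084323  0.042     ]]
((489.5155334472656, -410.76611328125), (93.0910873413086, 93.30874633789062), 88.97904968261719)
[ 0.49003289 -0.40744424  0.10910587]
```

```bash
python3 -m handwheel '[[0.087,0.001,-0.0035,0.03,0,0,0],[0.087,0,0,0.03,0,0,0],[0.087,0,0,0.027,0,0,0],[0.087,0,0,0,0,0,0],[0.087,0,0,0,0,0,0],[0,0,0,0,0,0,0],[0,0,0,0,0,0,0],[0,0,0,0,0,0,0],[0,0,0,0,0,0,0],[0,0,0,0,0,0,0],[0,0,0,0,0,0,0]]' 20
```

```text
time: 9.05
position: [0.4875, -0.4101, 0.0195]
tool_rot: [0.003, -3.141, -0.0]
ft_force: [0.3, -1.1, 0.1]
grip_width: 0.4
grip_force: 0.4
```

```bash
python3 -m handwheel '[[0,0,0,0,0,0,0],[0,0,0,0,0,0,0],[0,0,0,-0.03,0,0,0],[0,0,0,-0.04,0,0,0],[0,0,0,-0.05,0,0,0],[0,-0.022,0.044,0,0,0,0],[0,-0.022,0.044,0,0,0,0],[0,-0.022,0.044,0,0,0,0],[0,0,0.044,0,0,0,0],[0,0,0,0,0,0,0],[0,0,0,0,0,0,0]]' 20
python3 - <<'E'
from h import *
w,d,g=snap('wrist','w7.png'); print(rims(w,d,g)); P=cloud(g,d); import pickle; pickle.dump((w,d,g),open('w7.p','wb'))
E
```

```text
time: 10.42
position: [0.553, -0.2346, 0.1396]
tool_rot: [0.002, -3.141, 0.001]
ft_force: [0.3, -0.8, 0.3]
grip_width: 0.355
grip_force: 20.0
[(array([448., 286.]), array([642.5, -49.2]), array([40.1, 18. ]), 55.7), (array([255., 156.]), array([ 518.1, -235.2]), array([25.5, 83.5]), 1.8), (array([255.,  22.]), array([ 413.6, -234.3]), array([22., 23.]), 70.7), (array([456.,  79.]), array([459.9, -72.7]), array([120.9,  83.7]), 13.0)]
```

View pics/w7.png

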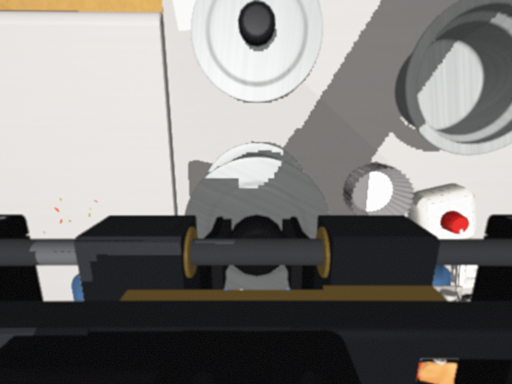

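The small lid is held level at about (257,195) over the small pan, whose rim arc shows above it. I'll measure the lid-to-pan offset.

```bash
cat >> h.py <<'E'
def circ(X,r):
    from scipy.optimize import least_squares
    return least_squares(lambda p:np.hypot(*(X-p).T)-r,X.mean(0)+[.01,0],loss='soft_l1',f_scale=.001).x
E
python3 - <<'E'
from h import *
import pickle
w,d,g=pickle.load(open('w7.p','rb'));P=cloud(g,d)
def arc(lo,hi,roi,z,r):
    u0,v0,u1,v1=roi;m=((P[...,2]>lo)&(P[...,2]<hi)).astype(np.uint8);k=0*m;k[v0:v1,u0:u1]=1;m*=k
    c=max(cv2.findContours(m,cv2.RETR_EXTERNAL,cv2.CHAIN_APPROX_NONE)[0],key=cv2.contourArea).reshape(-1,2)
    X=plane(g,c,z)[:,:2];h=[]
    for u in np.unique(c[:,0]): h.append(c[c[:,0]==u][:,1].min())
    c=np.c_[np.unique(c[:,0]),h];c=c[(c[:,1]<212)]
    X=plane(g,c,z)[:,:2];p=circ(X,r);return p.round(4),len(c),np.abs(np.hypot(*(X-p).T)-r).max().round(4)
print('lid',np.nanmedian(P[175:185,240:270,2]),arc(.11,.16,(180,130,335,214),.132,.047))
print('pan',arc(.045,.08,(200,120,310,200),.06,.048))
E
```

```text
lid 0.13377326533503514 (array([ 0.5552, -0.2335]), 144, np.float64(0.0003))
pan (array([ 0.5535, -0.2342]), 97, np.float64(0.0005))
```

```bash
python3 -m handwheel '[[0,0.0015,-0.0005,0.03,0,0,0],[0,0,0,0.025,0,0,0],[0,0,0,0.008,0,0,0],[0,0,0,0.004,0,0,0],[0,0,0,0.003,0,0,0],[0,0,0,0,0,0,0],[0,0,0,0,0,0,0]]' 20; python3 -m handwheel '[[0.06,0,0,0,0,0,0],[0.06,0,0,0,0,0,0],[0.06,0,0,0,0,0,0],[0.087,0,0,-0.03,0,0,0],[0.087,0,0,-0.03,0,0,0],[0.087,0,0,-0.03,0,0,0],[0.087,0,0,0,0,0,0],[0.087,0,0,0,0,0,0]]'
cat > chk.py <<'E'
from h import *
import sys
# spread of flange/top plane over a lid: chk.py cam u0 v0 u1 v1
w,d,g=snap(sys.argv[1]);P=cloud(g,d);u0,v0,u1,v1=map(int,sys.argv[2:6])
Q=P[v0:v1,u0:u1].reshape(-1,3);Q=Q[(Q[:,2]>.055)&(Q[:,2]<.09)]
A=np.c_[Q[:,:2],np.ones(len(Q))];
k=np.ones(len(Q),bool)
for _ in range(4):
    p=np.linalg.lstsq(A[k],Q[k,2],rcond=None)[0];e=Q[:,2]-A@p;k=np.abs(e)<.006
print('pts',k.sum(),'centre',((Q[:,:2].max(0)+Q[:,:2].min(0))/2).round(4),'tilt mm/100mm',(p[:2]*100).round(2),'z',Q[k,2].mean().round(4))
E
python3 - <<'E'
from h import *
w,d,g=snap('wrist','w8.png')
E
python3 chk.py wrist 190 120 325 236
```

```text
time: 11.35
position: [0.5522, -0.2346, 0.0701]
tool_rot: [-0.003, 3.141, -0.0]
ft_force: [0.1, 0.0, -0.2]
grip_width: 0.353
grip_force: 20.0
time: 12.35
position: [0.5513, -0.2342, 0.1588]
tool_rot: [0.003, -3.141, -0.001]
ft_force: [-0.1, 0.2, -0.2]
grip_width: 0.994
grip_force: 0.0
pts 6397 centre [ 0.5498 -0.2341] tilt mm/100mm [0.99 0.48] z 0.064
```

View pics/w8.png

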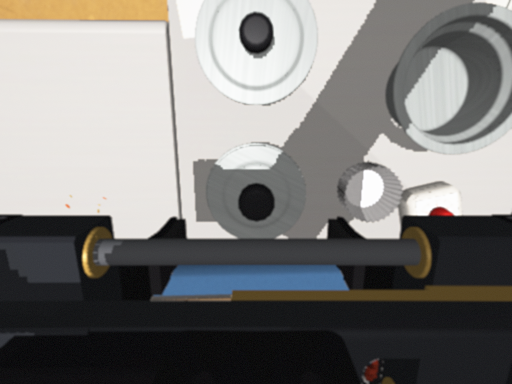

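The small lid is seated at (257,190). Next, the large lid.

```bash
python3 -m handwheel '[[0.087,0.045,0.0005,0,0,0,0],[0.087,0.045,0,0,0,0,0],[0.087,0.045,0,0.02,0,0,0],[0.087,0.0075,0,0.03,0,0,0],[0.087,0,0,0,0,0,0],[0.087,0,0,0,0,0,0]]' 20
python3 - <<'E'
from h import *
w,d,g=snap('wrist','w9.png'); P=cloud(g,d)
c,s,b=dark(w,(215,160,295,222)); print(c,s,plane(g,c,.042))
m=((P[...,2]>.006)&(P[...,2]<.05)).astype(np.uint8);m[:,:165]=0;m[:,350:]=0;m[236:]=0
c=max(cv2.findContours(m,cv2.RETR_EXTERNAL,cv2.CHAIN_APPROX_NONE)[0],key=cv2.contourArea).reshape(-1,2);print(cv2.boundingRect(c))
c=c[c[:,1]<212];X=plane(g,c,.012)[:,:2];p=circ(X,.061);print(p,np.abs(np.hypot(*(X-p).T)-.061).max())
print(ctrl.get_state()['position'])
E
```

```text
time: 13.2
position: [0.4102, -0.2344, 0.1101]
tool_rot: [-0.003, 3.141, -0.001]
ft_force: [-0.3, 0.0, -0.1]
grip_width: 0.999
grip_force: 0.0
[255.5 196. ] (36.0, 35.0) [[ 0.40619534 -0.2341058   0.042     ]]
(192, 124, 129, 112)
[ 0.40873556 -0.23377529] 0.0009961282518202372
[ 0.41056015 -0.23455505  0.11043428]
```

```bash
python3 -m handwheel '[[0.087,0.002,0.0005,0.03,0,0,0],[0.087,0,0,0.03,0,0,0],[0.087,0,0,0.029,0,0,0],[0.087,0,0,0,0,0,0],[0.087,0,0,0,0,0,0],[0,0,0,0,0,0,0],[0,0,0,0,0,0,0],[0,0,0,0,0,0,0],[0,0,0,0,0,0,0],[0,0,0,0,0,0,0],[0,0,0,0,0,0,0],[0,0,0,0,0,0,0]]' 20
python3 -m handwheel '[[0,0,0,0,0,0,0],[0,0,0,-0.03,0,0,0],[0,0,0,-0.04,0,0,0],[0,0,0,-0.05,0,0,0],[0,-0.015,0.045,0,0,0,0],[0,-0.015,0.045,0,0,0,0],[0,-0.0155,0.046,0,0,0,0],[0,0,0.046,0,0,0,0],[0,0,0,0,0,0,0],[0,0,0,0,0,0,0]]' 20
python3 - <<'E'
from h import *
import pickle
g0=snap('wrist','w10.png');pickle.dump(g0,open('w10.p','wb'));w,d,g=g0;P=cloud(g,d)
def arc(lo,hi,roi,z,r):
    u0,v0,u1,v1=roi;m=((P[...,2]>lo)&(P[...,2]<hi)).astype(np.uint8);k=0*m;k[v0:v1,u0:u1]=1;m*=k
    c=max(cv2.findContours(m,cv2.RETR_EXTERNAL,cv2.CHAIN_APPROX_NONE)[0],key=cv2.contourArea).reshape(-1,2)
    h=[c[c[:,0]==u][:,1].min() for u in np.unique(c[:,0])];c=np.c_[np.unique(c[:,0]),h];c=c[(c[:,1]<205)]
    X=plane(g,c,z)[:,:2];p=circ(X,r);return p.round(4),c.min(0),c.max(0),np.abs(np.hypot(*(X-p).T)-r).max().round(4)
zt=ctrl.get_state()['position'][2]
print('lid',arc(.11,.16,(130,90,390,212),zt-.0075,.061))
print('pan',arc(.045,.08,(150,60,360,212),.06,.062))
E
```

```text
time: 14.75
position: [0.4072, -0.2339, 0.0205]
tool_rot: [-0.002, 3.142, -0.0]
ft_force: [0.2, -0.5, -1.0]
grip_width: 0.353
grip_force: 20.0
time: 16.0
position: [0.4521, -0.0522, 0.1402]
tool_rot: [0.003, -3.141, 0.001]
ft_force: [-1.2, 0.4, -0.9]
grip_width: 0.352
grip_force: 20.0
lid (array([ 0.4534, -0.0511]), array([164, 131], dtype=int32), array([349, 201], dtype=int32), np.float64(0.0005))
pan (array([ 0.4548, -0.0524]), array([223, 128], dtype=int32), array([280, 136], dtype=int32), np.float64(0.0005))
```

View pics/w10.png

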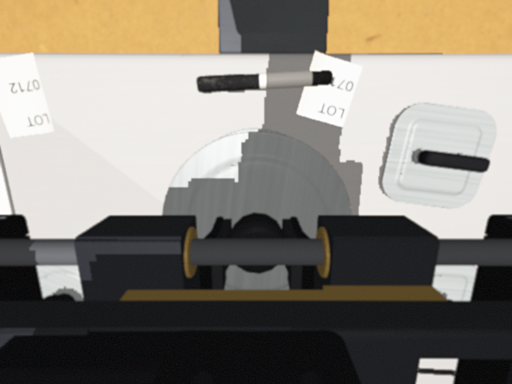

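The large lid is held level over its pan, centred at about (256,200). Lowering, releasing, and then going on to the square lid.

```bash
python3 -m handwheel '[[0,-0.001,-0.001,0.03,0,0,0],[0,0,0,0.025,0,0,0],[0,0,0,0.008,0,0,0],[0,0,0,0.004,0,0,0],[0,0,0,0.0025,0,0,0],[0,0,0,0,0,0,0],[0,0,0,0,0,0,0]]' 20; python3 -m handwheel '[[0.06,0,0,0,0,0,0],[0.06,0,0,0,0,0,0],[0.06,0,0,0,0,0,0],[0.087,0,0,-0.03,0,0,0],[0.087,0,0,-0.03,0,0,0],[0.087,0,0,-0.03,0,0,0],[0.087,0,0,0,0,0,0],[0.087,0,0,0,0,0,0]]' | sed -n 2p
python3 chk.py wrist 150 100 350 236
python3 -m handwheel '[[0.087,0.01,0.047,0,0,0,9.7],[0.087,0,0,0,0,0,9.7],[0.087,0,0,0,0,0,9.7],[0.087,0,0,0,0,0,9.7],[0.087,0,0,0,0,0,9.7],[0.087,0,0,0,0,0,9.7],[0.087,0,0,0,0,0,9.7],[0.087,0,0,0,0,0,9.7],[0.087,0,0,0,0,0,9.7],[0.087,0,0,0,0,0,10],[0.087,0,0,0,0,0,0]]'
```

```text
time: 16.92
position: [0.4539, -0.0526, 0.0716]
tool_rot: [-0.003, 3.141, 0.0]
ft_force: [-0.3, -0.1, 0.0]
grip_width: 0.355
grip_force: 20.0
position: [0.453, -0.0526, 0.1604]
pts 10557 centre [ 0.445  -0.0522] tilt mm/100mm [1.47 0.36] z 0.0646
time: 19.35
position: [0.4429, -0.0068, 0.1599]
tool_rot: [-2.35, -2.083, 0.003]
ft_force: [0.6, 0.6, 0.5]
grip_width: 1.003
grip_force: 0.0
```

```bash
python3 -m handwheel '[[0.087,0.046,-0.0125,0,0,0,0],[0.087,0.046,-0.0125,0,0,0,0],[0.087,0.0455,-0.0125,0.02,0,0,0],[0.087,0,0,0.03,0,0,0],[0.087,0,0,0,0,0,0],[0.087,0,0,0,0,0,0]]' 20
cat > lid.py <<'E'
from h import *
import sys
# handle + lid seen from close; prints handle pose and shifts in tool axes
from scipy.spatial.transform import Rotation as R
st=ctrl.get_state();w,d,g=snap('wrist',sys.argv[1]);P=cloud(g,d)
m=((P[...,2]>.006)&(P[...,2]<.05)).astype(np.uint8);m[:,:165]=0;m[:,350:]=0;m[240:]=0
c=max(cv2.findContours(m,cv2.RETR_EXTERNAL,cv2.CHAIN_APPROX_NONE)[0],key=cv2.contourArea).reshape(-1,2)
print('lid',cv2.boundingRect(c),cv2.minAreaRect((plane(g,c,.012)[:,:2]*1000).astype(np.float32)))
c,s,b=dark(w,(215,120,300,236));X=plane(g,b,.045)[:,:2]*1000
print('handle',c,s,cv2.minAreaRect(X.astype(np.float32)))
print(st['position'].round(4),(R.from_rotvec(st['tool_rot']).as_matrix()[:2,:2]).round(3))
E
python3 lid.py w11.png
```

```text
time: 20.1
position: [0.4236, 0.1338, 0.1116]
tool_rot: [2.352, 2.082, 0.0]
ft_force: [0.4, 0.4, 0.0]
grip_width: 1.0
grip_force: 0.0
lid (200, 141, 109, 97) ((423.2720947265625, 137.1395721435547), (94.5737075805664, 102.21441650390625), 82.94901275634766)
handle [254. 200.] (66.0, 14.0) ((423.1619873046875, 136.79042053222656), (57.91399383544922, 12.176629066467285), 82.95574188232422)
[0.4236 0.1338 0.1116] [[ 0.121  0.993]
 [ 0.993 -0.121]]
```

View pics/w11.png

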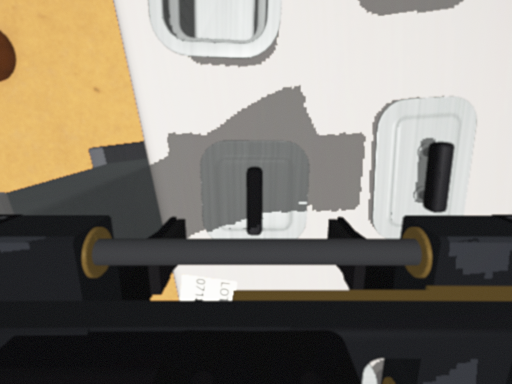

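The square lid is centred between the fingers, with its handle at (254,200) and the fingers aligned to it. Picking it up.

```bash
python3 -m handwheel '[[0.087,0,0,0.03,0,0,0],[0.087,0,0,0.03,0,0,0],[0.087,0,0,0.03,0,0,0],[0.087,0,0,0,0,0,0],[0.087,0,0,0,0,0,0],[0,0,0,0,0,0,0],[0,0,0,0,0,0,0],[0,0,0,0,0,0,0],[0,0,0,0,0,0,0],[0,0,0,0,0,0,0],[0,0,0,0,0,0,0],[0,0,0,0,0,0,0]]' 25
python3 -m handwheel '[[0,0,0,0,0,0,0],[0,0,0,0,0,0,0],[0,0,0,-0.03,0,0,0],[0,0,0,-0.04,0,0,0],[0,0,0,-0.05,0,0,0],[0,0.041,0.026,0,0,0,0],[0,0.041,0.026,0,0,0,0],[0,0.041,0.026,0,0,0,0],[0,0.041,0.026,0,0,0,0],[0,0.041,0.026,0,0,0,-4.3],[0,0,0,0,0,0,0],[0,0,0,0,0,0,0]]' 25
cat > held.py <<'E'
from h import *
import sys
# held lid and pan beneath, near (+v up) edges: compare far corners/edges
zt=ctrl.get_state()['position'][2];w,d,g=snap('wrist',sys.argv[1]);P=cloud(g,d)
def edges(lo,hi,z,n):
    m=((P[...,2]>lo)&(P[...,2]<hi)).astype(np.uint8);m[:,:130]=0;m[:,390:]=0;m[212:]=0
    c=max(cv2.findContours(m,cv2.RETR_EXTERNAL,cv2.CHAIN_APPROX_NONE)[0],key=cv2.contourArea).reshape(-1,2)
    x,y,ww,h=cv2.boundingRect(c);X=plane(g,c,z)[:,:2]*1000
    r=cv2.minAreaRect(X.astype(np.float32));print(n,(x,y,ww,h),np.round(r[0],1),np.round(r[1],1),round(r[2],1),'top edge y max',X[:,1].max().round(1))
    # top edge line
    us=np.arange(x+ww//4,x+3*ww//4);tp=np.array([[u,c[c[:,0]==u][:,1].min()] for u in us if (c[:,0]==u).any()])
    L=plane(g,tp,z)[:,:2]*1000;k=np.polyfit(L[:,0],L[:,1],1);print('  top line mid',L.mean(0).round(1),'angle',np.degrees(np.arctan(k[0])).round(2))
edges(.10,.16,zt-.0075,'lid');edges(.045,.075,.06,'pan')
E
python3 held.py w12.png
```

```text
time: 21.65
position: [0.4232, 0.1343, 0.021]
tool_rot: [-2.353, -2.082, -0.0]
ft_force: [0.2, 0.5, -0.5]
grip_width: 0.286
grip_force: 0.0
time: 23.15
position: [0.5766, 0.3211, 0.14]
tool_rot: [2.273, 2.168, -0.004]
ft_force: [0.2, 0.3, -1.2]
grip_width: 0.16
grip_force: 25.0
lid (175, 152, 163, 60) [579.5 352.9] [ 37.1 101.1] 87.2 top edge y max 372.9
  top line mid [579.9 371.4] angle -2.77
pan (202, 141, 108, 12) [579.3 368.1] [ 9.3 91.5] 87.2 top edge y max 374.2
  top line mid [579.6 372.7] angle -2.77
```

View pics/w12.png

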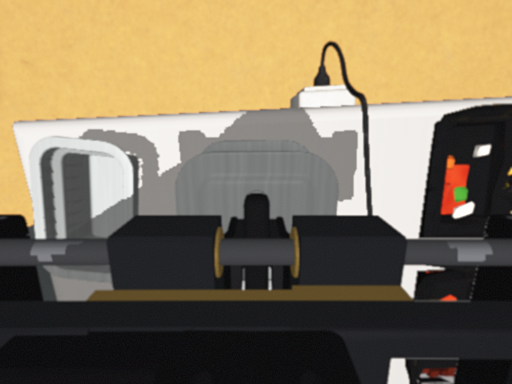

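The square lid is held over the square pan with its edges parallel and offsets under 1 mm. Placing it, then on to the oblong lid.

```bash
python3 -m handwheel '[[0,0,0,0.03,0,0,0],[0,0,0,0.025,0,0,0],[0,0,0,0.008,0,0,0],[0,0,0,0.004,0,0,0],[0,0,0,0.002,0,0,0],[0,0,0,0,0,0,0],[0,0,0,0,0,0,0]]' 25; python3 -m handwheel '[[0.06,0,0,0,0,0,0],[0.06,0,0,0,0,0,0],[0.06,0,0,0,0,0,0],[0.06,0,0,0,0,0,0],[0.087,0,0,-0.03,0,0,0],[0.087,0,0,-0.03,0,0,0],[0.087,0,0,-0.03,0,0,0],[0.087,0,0,0,0,0,0]]' | sed -n 2p
python3 chk.py wrist 180 120 340 236
python3 -m handwheel '[[0.087,-0.046,0.0035,0,0,0,0],[0.087,-0.046,0.0035,0,0,0,0],[0.087,-0.046,0.0035,0,0,0,0],[0.087,-0.0465,0.003,0.02,0,0,1.5],[0.087,0,0,0.03,0,0,0],[0.087,0,0,0,0,0,0],[0.087,0,0,0,0,0,0]]'
python3 lid.py w13.png
```

```text
time: 24.08
position: [0.5774, 0.3222, 0.0728]
tool_rot: [2.273, 2.169, 0.002]
ft_force: [-0.4, -0.4, -1.5]
grip_width: 0.158
grip_force: 25.0
position: [0.5788, 0.3229, 0.1653]
pts 8639 centre [0.5777 0.3262] tilt mm/100mm [ 0.37 -0.91] z 0.0644
time: 26.0
position: [0.5819, 0.1381, 0.1121]
tool_rot: [-2.299, -2.14, -0.0]
ft_force: [0.3, -0.1, 1.1]
grip_width: 1.003
grip_force: 0.0
lid (208, 125, 95, 113) ((582.1620483398438, 148.32611083984375), (109.07803344726562, 88.08647155761719), 85.80020904541016)
handle [254.5 202. ] (66.0, 15.0) ((581.5772094726562, 139.0633087158203), (58.267364501953125, 13.103029251098633), 85.84583282470703)
[0.5819 0.1381 0.1121] [[ 0.071  0.997]
 [ 0.997 -0.071]]
```

```bash
python3 -m handwheel '[[0.087,-0.002,0,0.03,0,0,0],[0.087,0,0,0.03,0,0,0],[0.087,0,0,0.031,0,0,0],[0.087,0,0,0,0,0,0],[0.087,0,0,0,0,0,0],[0,0,0,0,0,0,0],[0,0,0,0,0,0,0],[0,0,0,0,0,0,0],[0,0,0,0,0,0,0],[0,0,0,0,0,0,0],[0,0,0,0,0,0,0],[0,0,0,0,0,0,0]]' 25 | sed -n 1,2p
python3 -m handwheel '[[0,0,0,0,0,0,0],[0,0,0,0,0,0,0],[0,0,0,-0.03,0,0,0],[0,0,0,-0.04,0,0,0],[0,0,0,-0.05,0,0,0],[0,0.042,-0.043,0,0,0,0],[0,0.042,-0.043,0,0,0,0],[0,0.042,-0.043,0,0,0,0],[0,0.041,-0.044,0,0,0,5.4],[0,0,0,0,0,0,0],[0,0,0,0,0,0,0]]' 25
python3 held.py w14.png
```

```text
time: 27.55
position: [0.5818, 0.135, 0.021]
time: 28.92
position: [0.4217, 0.3138, 0.141]
tool_rot: [2.398, 2.029, 0.0]
ft_force: [1.1, 0.2, -2.0]
grip_width: 0.154
grip_force: 25.0
lid (185, 122, 144, 90) [429.7 353.7] [54.5 87.4] 80.4 top edge y max 384.2
  top line mid [434.2 380.6] angle -9.6
pan (369, 108, 21, 104) [533.2 328.4] [89.9 16.9] 87.1 top edge y max 372.9
  top line mid [534.9 367.5] angle 39.89
```

View pics/w14.png

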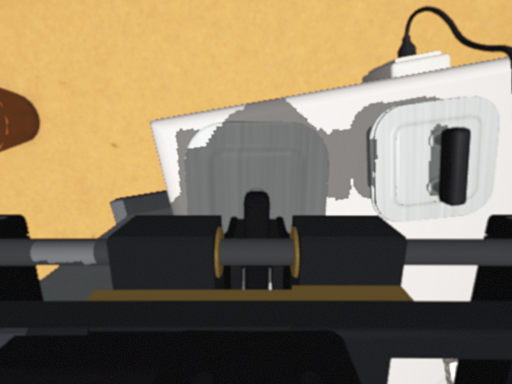

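The oblong lid is held over the oblong pan at about (256,170), with matching yaw. Placing it.

```bash
python3 -m handwheel '[[0,0.0005,-0.0015,0.03,0,0,0],[0,0,0,0.025,0,0,0],[0,0,0,0.008,0,0,0],[0,0,0,0.004,0,0,0],[0,0,0,0.003,0,0,0],[0,0,0,0,0,0,0],[0,0,0,0,0,0,0]]' 25; python3 -m handwheel '[[0.06,0,0,0,0,0,0],[0.06,0,0,0,0,0,0],[0.06,0,0,0,0,0,0],[0.06,0,0,0,0,0,0],[0.087,0,0,-0.03,0,0,0],[0.087,0,0,-0.03,0,0,0],[0.087,0,0,-0.05,0,0,0],[0.087,0,0,-0.05,0,0,0],[0.087,0,0,0,0,0,0]]' | sed -n 1,2p
python3 - <<'E'
from h import *
w,d,g=snap('wrist')
P=cloud(g,d)
m=((P[...,2]>.045)&(P[...,2]<.11)).astype(np.uint8);m[236:]=0
for c in cv2.findContours(m,cv2.RETR_EXTERNAL,cv2.CHAIN_APPROX_NONE)[0]:
    if cv2.contourArea(c)<500: continue
    k=np.zeros_like(m);cv2.drawContours(k,[c],-1,1,-1);Q=P[(k>0)&(P[...,2]<.068)]
    r=np.round([np.median(Q[np.abs(Q[:,i]-e)<.006,2])*1000 for i in(0,1) for e in np.nanpercentile(Q[:,i],[2,98])],1)
    print(cv2.boundingRect(c),cv2.minAreaRect((plane(g,c.reshape(-1,2),.062)[:,:2]*1000).astype(np.float32)),'edge z -x,+x,-y,+y',r)
b,e,f=snap('side');cv2.imwrite('pics/fin.png',cv2.resize(b[110:320,190:340],(429,600),interpolation=cv2.INTER_CUBIC))
E
```

```text
time: 29.85
position: [0.4204, 0.3152, 0.0717]
tool_rot: [-2.399, -2.028, -0.002]
ft_force: [-0.6, -0.2, -1.1]
grip_width: 0.158
grip_force: 25.0
time: 30.98
position: [0.4222, 0.3167, 0.2359]
(216, 124, 76, 109) ((421.0608215332031, 315.9783020019531), (133.84165954589844, 89.397216796875), 80.3675308227539) edge z -x,+x,-y,+y [63.  63.2 63.2 63.3]
(337, 107, 92, 91) ((577.5211181640625, 321.89739990234375), (102.27005004882812, 106.3447036743164), 87.29545593261719) edge z -x,+x,-y,+y [62.6 63.3 63.2 63.2]
```

View pics/fin.png

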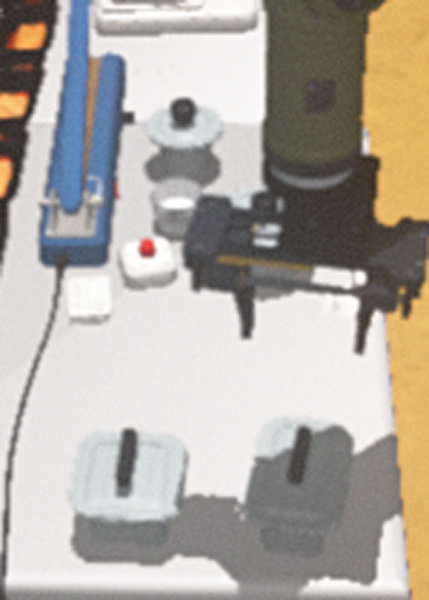

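The side view shows the square and oblong pans closed with flat lids, edges at 63 mm all round, and the small lid seated at (183,125). The arm hides the large pan, so I'll check the round ones from above.

```bash
python3 -m handwheel '[[0.087,-0.05,0.0175,-0.007,0,0,0],[0.087,-0.05,0.0175,-0.007,0,0,0],[0.087,-0.05,0.0175,-0.007,0,0,0],[0.087,-0.05,0.0175,-0.007,0,0,0],[0.087,-0.05,0.0175,-0.007,0,0,0],[0.087,-0.05,0.0175,-0.007,0,0,0],[0.087,-0.05,0.0175,-0.007,0,0,0],[0.087,-0.05,0.0175,-0.007,0,0,0],[0.087,-0.05,0.0175,-0.007,0,0,0],[0.087,0,0,0,0,0,0],[0.087,0,0,0,0,0,0]]' | sed -n 2p
python3 - <<'E'
from h import *
w,d,g=snap('wrist')
P=cloud(g,d)
m=((P[...,2]>.045)&(P[...,2]<.11)).astype(np.uint8);m[236:]=0
for c in cv2.findContours(m,cv2.RETR_EXTERNAL,cv2.CHAIN_APPROX_NONE)[0]:
    if cv2.contourArea(c)<500: continue
    k=np.zeros_like(m);cv2.drawContours(k,[c],-1,1,-1);Q=P[(k>0)&(P[...,2]<.068)]
    r=np.round([np.median(Q[np.abs(Q[:,i]-e)<.006,2])*1000 for i in(0,1) for e in np.nanpercentile(Q[:,i],[2,98])],1)
    print(cv2.boundingRect(c),cv2.minAreaRect((plane(g,c.reshape(-1,2),.062)[:,:2]*1000).astype(np.float32)),'edge z -x,+x,-y,+y',r)
E
```

```text
position: [0.4999, -0.154, 0.2924]
(269, 187, 65, 49) ((554.8308715820312, -224.28860473632812), (73.68418884277344, 94.14205169677734), 80.47087860107422) edge z -x,+x,-y,+y [62.9 63.1 63.9 63.2]
(164, 51, 92, 98) ((454.73614501953125, -51.69593811035156), (121.81259155273438, 121.6989517211914), 34.44231414794922) edge z -x,+x,-y,+y [63.3 63.4 63.2 63.4]
(342, 50, 71, 186) ((665.4093627929688, -154.44053649902344), (254.04420471191406, 89.79833221435547), 84.37032318115234) edge z -x,+x,-y,+y [48.6 51.9 52.4 54.5]
```

Both round lids lie flat, with edges at about 63 mm (the small lid's −y edge is hidden here, but the other sides match), and the pans are where they were.

```bash
python3 -c "from bench import ctrl; print(ctrl.close_job())"
```

```text
the job is handed in; nothing more can be done
None
```

All four lids are on their matching pans, lying flat with edges about 63 mm up (the small round lid's −y edge was hidden in the last check), the pans have not moved, and I handed the job in at about 33 s of the 109 s allowed.

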